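# Unclip the measured sample plate from its spectrometer stage

### The job

The orange sample plate has been measured: lift the sprung hold-down finger off it until the finger stands open by itself, before you move the plate. Then lift the orange plate straight up off its stage's pins, lower it into the white tray and let go only when it is down, so that it lies flat on the tray's floor, with the finger left standing open. Leave the blue plate where it is.

Things in the scene. Friction and masses are not known exactly. Their poses are not given: they have to be found in the camera images.
- plate_orange: Orange plate, 90 x 50 x 8 mm (x, y, z), 80 g. Origin: centre of its underside, 30 mm above the table, on a pedestal 30 mm wide, 22 high, that stands on a foot 70 wide, 8 high: its long sides overhang 10 mm; grip across y from above. Two 5 mm high pins (6 mm thick) fill its 11 mm holes at x = +-35 mm: lift straight up. Its +x points to the finger's hinge, away from the robot.
- barrel_orange (a point): Centre of the red barrel (16 mm thick, 20 long, along plate y) on the finger's end, 26 mm above the plate; pinch its ends from above, it may turn in the grip. Hinge, along plate y: 68 mm to plate +x, 14 lower. The finger swings up 92 degrees; an over-centre spring holds it down (6 N; 15 if gripped hard), but let go beyond 45 degrees it snaps open and stays, barrel 117 mm above the table.
- tray: White open tray, fixed to the table, 180 x 140 mm outside (x, y), 22 mm high, walls and floor 5 mm thick. Origin: centre of its underside on the table; empty at the start.
- plate_blue: Blue sample plate of the same size, clamped in a second, identical stage with its own red-barrelled finger. Origin: centre of its underside. To be left where it is.
Things that resemble listed ones, but are neither listed nor needed, are in the scene too. Leave any pink or purple look-alike of the part that bears barrel_orange alone. There is more than one size of the plate_orange; the job needs the larger.

How it is judged:
On the way, in this order (a step that is already met when the one before it is completed fails the run):
1. the finger over the orange plate stands open while that plate is still in its place on the stage (height (world z) of barrel_orange above 0.105 m and distance of plate_orange from where it was at the start of the episode below 0.012 m), for 0.2 s.
2. the orange plate, held by the fingers, is within 20 mm of the tray's floor (z of plate_orange in the frame of tray below 0.025 m and x of plate_orange in the frame of tray between -0.065 and 0.065 m and y of plate_orange in the frame of tray between -0.045 and 0.045 m and contact force between the fingers and plate_orange above 0.5 N), for 0.05 s.
At the end, for the whole second after the job is handed in: The orange plate lies at rest, released, right side up and flat (within 7 degrees) on the white tray's floor, its origin within 65 mm (x) and 45 mm (y) of the tray's centre; its finger stands open (barrel over 105 mm above the table); the blue plate is within 15 mm of its start (x of plate_orange in the frame of tray between -0.065 and 0.065 m and y of plate_orange in the frame of tray between -0.045 and 0.045 m and z of plate_orange in the frame of tray below 0.015 m and angle between plate_orange's own z axis and vertical below 0.12 rad and linear speed of plate_orange below 0.02 m/s and height (world z) of barrel_orange above 0.105 m and distance of plate_blue from where it was at the start of the episode below 0.015 m); the robot touches nothing.
It fails at once if the blue plate is moved by more than 15 mm (distance of plate_blue from where it was at the start of the episode above 0.015 m).
It also fails if it takes over 48 s, if anything falls off the work surface, if the arm or the gripper's body presses on something with over 40 N, if the wrist force passes 120 N, or if a joint passes its speed limit or range.

### The arm

A 7-joint arm with a two-finger parallel gripper is mounted at the origin on the work surface. World frame = base frame: x ahead of the robot, y to its left, z up, the work surface at z = 0. Lengths are in m, angles in rad, forces in N, time in s.
With the tool pointing down it reaches from about 0.425 to 0.925 m from the base axis. Payload 6.8 kg.
Tool frame: the origin (TCP) lies between the finger pads; the fingertips stand 14 mm ahead of it and the grasp point (between the pads) lies 5 mm behind it; z points along the fingers, y is the line along which they close (so a half turn about z gives the same grasp; the last joint's range is limited). The gripper opens to 85 mm and grips with 20 to 120 N. Pads are 22 mm wide; open, the fingers measure 114 mm over their backs; the gripper's body (76 mm by 85 mm) begins 54 mm behind the grasp point. The pads swing forward as they close: fully open they stand 13 mm farther back than shut.
Start: joints at [1.143, 0.477, 0.022, 1.555, -0.011, 1.109, -0.083], TCP at [0.212, -0.641, 0.245] pointing down, gripper open.
Joint ranges: [-2.96, 2.96], [-0.34, 2.1], [-1.41, 1.46], [0.24, 2.44], [-1.37, 4.51], [0.17, 1.92], [-2.96, 2.96]. Speed limits (rad/s): [2.39, 2.39, 3.14, 3.14, 3.14, 3.14, 3.14].

### API

Orientations are given as a rotation vector (axis times angle).
In Python, from bench import r, eyes, ticket gives the robot as it stands. The module is installed in compiled form; this text tells all that it offers.
- The arm moves only by the tool arm_command, never from a script. Its argument "plan" is text: rows parted by semicolons, each of 4 numbers parted by spaces: the shift along the tool's x, y, z in m, then the turn about the tool's z in degrees. In form: tx ty tz yaw; .... A call has 1 to 20 rows; each row shifts and turns the commanded pose from where the row before left it, along the tool's axes as they then stand; what a row does not reach is not made up. A row lasts 1/8 s, in which the tool goes at most 62.5 mm and 10.7 degrees, less where a joint would pass 70% of its speed; a pose out of reach is approached as far as the arm can. A call is refused whole if a number of a shift passes 0.0625 or a number of a turn 10.7, either way. A call with a gripper value outside its range is refused whole. "hand" is the closure, from -1 (fully open) to 1 (shut), set as the call begins (left out, the last holds). The fingers move at their own pace and stop on an object; "grip_force" is the grip in N (left out, the last holds). Time passes only in rows, so rows that do not move let the fingers close. It gives the time, the measured TCP pose, the force, the opening and the grip force at its end, in the units of the state.
- r.get_obs(): the state, without advancing time (a new reading comes with each control period).
- eyes.grab_frame(name): name is "scene" or "top"; returns (picture, depth): 420x560x3 uint8, red, green, blue; 420x560 float32, m along the optical axis (not along the pixel's ray), 0 where there is no reading.
- eyes.calibration(name): a dict with "fov_y" (degrees; the focal length in pixels is half the picture's height over the tangent of half this angle, whatever the lens; pixels are square), "cx", "cy" (the principal point, pixels), "origin" and "attitude" of the camera in the world. Camera axes: x right, y up, looking along -z (the intrinsics and any distortion apply to the point x, -y, -z); pixel columns grow to the right and rows downward; lengths in m; the calibration is good to about 2 mm. A picture is of the moment at which its call begins. calibration takes no time and is no camera call.
- ticket.hand_in(): hands the job in; it is judged then, once.
The state is a dict: "clock": time; "joints": joint angles; "qvel": joint speeds; "tau": joint torques, N m; "tcp_pos": TCP position; "orientation": TCP orientation; "contact_force": force on the tool from outside, world axes, zero at the start; "moment": the same for the moment, N m; "grip_width": finger opening in m; "gripper_force": force on a finger pad.
Only numpy, scipy, OpenCV 4.12 (cv2) and the standard library are available. Lean on these libraries where they do the work, as an engineer would, in place of code of your own. Each camera call takes 0.05 s, during which the arm holds its last target. There are 200 camera calls.

## Working session

There is one attempt and no reset: what is moved stays moved. The work goes in short steps, Python scripts to look and compute and a tool call to move; the robot and the scene stay as the last step left them, time stands still between calls to the robot, and variables do not carry over. Pictures are saved under pics/ and viewed, at most 10 in all, crops included, and the job is handed in when it is done.

Besides the shell and the picture viewer there is one more tool, called after "Call:" as name(argument=value, ...) on one line, values as JSON. arm_command: Moves the arm, as the interface text tells. Its arguments: {"type":"object","properties":{"plan":{"type":"string"},"hand":{"type":"number"},"grip_force":{"type":"number"}},"required":["plan"]}

```bash
mkdir -p pics; cat > h.py <<'E'
import numpy as np,cv2
from bench import r,eyes,ticket
def grab(n,tag):
    p,d=eyes.grab_frame(n); np.savez(f'{tag}.npz',p=p,d=d); cv2.imwrite(f'pics/{tag}.png',p[:,:,::-1]); return p,d
E
python3 - <<'E'
from h import *
for n in('scene','top'):
    print(eyes.calibration(n)); grab(n,n+'0')
o=r.get_obs();print(o)
E
```

```text
{'fov_y': 51.170350847413125, 'cx': 276.57237504976433, 'cy': 207.52368957683368, 'origin': array([1.12165221, 0.0228046 , 0.96886745]), 'attitude': array([0.494084  , 0.50873167, 1.5780063 ])}
{'fov_y': 50.55316387064269, 'cx': 282.960777182127, 'cy': 212.66429489489758, 'origin': array([ 0.31673997, -0.02133887,  1.03564543]), 'attitude': array([ 0.07796812, -0.08911917, -1.54529749])}
{'clock': 0.1, 'joints': array([ 1.14291779,  0.477747  ,  0.02231311,  1.55631849, -0.01150559,
        1.10926687, -0.08311607]), 'qvel': array([-0.00075843, -0.00158697,  0.00064026, -0.00209241, -0.00114205,
       -0.00045718,  0.00098237]), 'tau': array([ 4.46890161e-03, -5.97757781e+01,  1.61398284e+00, -2.81952953e+01,
        1.28873368e-02,  5.05330929e-03,  2.87999001e-05]), 'tcp_pos': array([ 0.21204966, -0.64031526,  0.2444169 ]), 'orientation': array([-3.09996153e+00, -4.99962553e-01,  5.55554710e-04]), 'contact_force': array([-0.57120435, -0.15219132,  0.65544119]), 'moment': array([ 0.00326274,  0.00815033, -0.00129276]), 'gripper_force': 0.0, 'grip_width': 0.08525487179809031}
```

View pics/scene0.png

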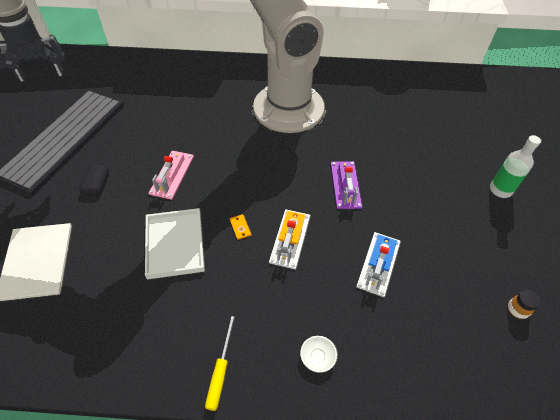

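View pics/top0.png

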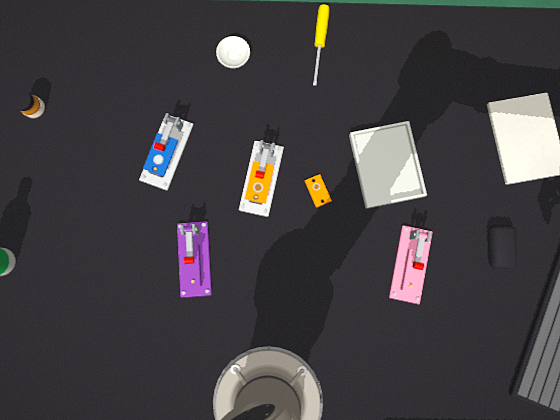

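The scene view shows the orange stage at about (291,238), its barrel near (291,224), the tray at (174,243) and the blue stage at (380,263). In the top view they are at (261,178), barrel (260,174), tray (388,165) and blue (165,152). Next I'll measure them.

```bash
cat >> h.py <<'E'
from scipy.spatial.transform import Rotation as R
def cal(n):
    c=eyes.calibration(n); return c,210/np.tan(np.radians(c['fov_y']/2)),R.from_rotvec(c['attitude']).as_matrix()
def ray(n,uv):
    c,f,M=cal(n); uv=np.atleast_2d(uv).astype(float)
    d=np.c_[(uv[:,0]-c['cx'])/f,-(uv[:,1]-c['cy'])/f,-np.ones(len(uv))]@M.T
    return c['origin'],d
def plane(n,uv,z):
    o,d=ray(n,uv); return o+d*((z-o[2])/d[:,2])[:,None]
def pts(n,d,mask):
    v,u=np.nonzero(mask&(d>0)); o,k=ray(n,np.c_[u,v]); return o+k*d[v,u][:,None]
def tri(uv1,uv2,a='top',b='scene'):
    o1,d1=ray(a,uv1);o2,d2=ray(b,uv2);d1=d1[0];d2=d2[0]
    s=np.linalg.lstsq(np.c_[d1,-d2],o2-o1,rcond=None)[0]
    p,q=o1+s[0]*d1,o2+s[1]*d2; return (p+q)/2,np.linalg.norm(p-q)
def hsv(p): return cv2.cvtColor(p,cv2.COLOR_RGB2HSV)
def red(p): h=hsv(p); return ((h[...,0]<5)|(h[...,0]>174))&(h[...,1]>190)&(h[...,2]>90)
def orange(p): h=hsv(p); return (h[...,0]>12)&(h[...,0]<24)&(h[...,1]>180)&(h[...,2]>120)
def white(p): h=hsv(p); return (h[...,1]<45)&(h[...,2]>110)
def blobs(m,amin=15):
    n,l,s,c=cv2.connectedComponentsWithStats(m.astype(np.uint8)); return [(l==i,s[i,4],c[i]) for i in range(1,n) if s[i,4]>=amin]
E
python3 - <<'E'
from h import *
np.set_printoptions(precision=4,suppress=True)
for n in('scene','top'):
    z=np.load(n+'0.npz');p,d=z['p'],z['d']
    for nm,f in(('red',red),('or',orange),('wh',white)):
        for m,a,c in blobs(f(p),20 if nm!='wh' else 300):
            P=pts(n,d,m)
            if len(P)<5: print(n,nm,a,c,'nodepth');continue
            print(n,nm,a,c.round(1),np.median(P,0),'z',np.percentile(P[:,2],[5,95]))
            if nm!='red':
                for zz in ((.038,) if nm=='or' else (.008,.022)):
                    v,u=np.nonzero(m);Q=plane(n,np.c_[u,v],zz)[:,:2].astype(np.float32);rc=cv2.minAreaRect(Q*1000);print('   rect',zz,rc)
E
```

```text
scene red 42 [167.7 158.6] [ 0.3154 -0.3204  0.0711] z [0.0635 0.075 ]
scene red 28 [348.  169.5] [0.3181 0.1768 0.0705] z [0.0645 0.0735]
scene red 41 [291.1 223.9] [0.5092 0.0296 0.0703] z [0.0648 0.0736]
scene red 39 [384.1 249.7] [0.5674 0.2541 0.0702] z [0.0654 0.0742]
scene or 383 [292.2 226.6] [0.4971 0.0368 0.0388] z [0.0351 0.0418]
   rect 0.038 ((495.14984130859375, 31.867582321166992), (47.75468444824219, 93.43346405029297), 79.6710205078125)
scene or 307 [239.8 226.3] [ 0.4804 -0.105   0.0068] z [0.0022 0.0104]
   rect 0.038 ((503.125244140625, -100.2069091796875), (71.00344848632812, 37.70083999633789), 24.097089767456055)
scene or 111 [520.7 307.9] [0.6819 0.5608 0.0336] z [0.028 0.039]
   rect 0.038 ((674.9273681640625, 562.119384765625), (47.07225799560547, 30.614707946777344), 37.38431930541992)
scene wh 27543 [308.9  34.9] [-0.3188  0.0423  0.0965] z [-0.6292  0.339 ]
   rect 0.008 ((-270.15673828125, -18.6473388671875), (783.7202758789062, 2335.052490234375), 4.892229080200195)
   rect 0.022 ((-249.87786865234375, -18.0433349609375), (772.3013305664062, 2301.030761
[... 5405 characters left out ...]
0.022 ((121.796142578125, -624.6803588867188), (18.86139678955078, 208.74462890625), 68.79733276367188)
top wh 444 [551.3 379.3] [ 0.0673 -0.6306  0.0215] z [0.0185 0.0244]
   rect 0.008 ((75.49609375, -643.41259765625), (18.82897186279297, 137.6522216796875), 69.03361511230469)
   rect 0.022 ((78.78263854980469, -634.9378662109375), (18.572420120239258, 135.77691650390625), 69.03363800048828)
top wh 3696 [268.2 380.8] [ 0.0574 -0.007   0.0133] z [-0.0004  0.0271]
   rect 0.008 ((44.508819580078125, -2.112945556640625), (155.2804718017578, 242.45643615722656), 1.1801930665969849)
   rect 0.022 ((48.2175178527832, -2.3748779296875), (153.1649932861328, 239.15335083007812), 1.1801884174346924)
```

```bash
cat >> h.py <<'E'
np.set_printoptions(precision=4,suppress=True)
def goto(P,yd=-11):
    "shift in current tool axes to TCP target P, and tool-z turn bringing tool y onto plate y (plate x at yd deg)"
    o=r.get_obs();M=R.from_rotvec(o['orientation']).as_matrix()
    py=np.array([-np.sin(np.radians(yd)),np.cos(np.radians(yd)),0])
    t=M.T@py; a=np.degrees(np.arctan2(-t[0],t[1])); a=(a+90)%180-90
    print('tcp',o['tcp_pos'],'clock',o['clock'],'\nM',M,'\nshift',M.T@(np.array(P)-o['tcp_pos']),'yaw',a,'q',o['joints'],'w',o['grip_width'],'F',o['contact_force'])
E
python3 -c "
from h import *
goto([.506,.028,.2])"
```

```text
tcp [ 0.212  -0.6403  0.2444] clock 0.1 
M [[ 0.9493  0.3144 -0.0006]
 [ 0.3144 -0.9493  0.0015]
 [-0.0001 -0.0016 -1.    ]] 
shift [ 0.4892 -0.5419  0.0452] yaw 29.32360244603214 q [ 1.1429  0.4777  0.0223  1.5563 -0.0115  1.1093 -0.0831] w 0.08525487179809031 F [-0.5712 -0.1522  0.6554]
```

Call:
arm_command(plan="0.03 -0.034 0.002 0;0.03 -0.034 0.002 0;0.03 -0.034 0.002 0;0.03 -0.034 0.002 0;0.03 -0.034 0.002 0;0.03 -0.034 0.002 0;0.03 -0.034 0.002 0;0.03 -0.034 0.002 0;0.03 -0.034 0.002 0;0.03 -0.034 0.002 0;0.03 -0.034 0.002 0;0.03 -0.034 0.002 0;0.03 -0.034 0.002 0;0.03 -0.034 0.002 0;0.03 -0.034 0.002 0;0 0 0 9.8;0 0 0 9.8;0 0 0 9.8;0 0 0 0", hand=-1, grip_force=20)

```text
clock: 2.48
tcp_pos: [0.4788, -0.0151, 0.215]
orientation: [3.127, -0.301, -0.001]
contact_force: [0.4, 0.3, -0.1]
grip_width: 0.0858
gripper_force: 0.0
```

```bash
python3 -c "
from h import *
goto([.506,.028,.12])"
```

```text
tcp [ 0.4788 -0.0151  0.215 ] clock 2.475 
M [[ 0.9817 -0.1905 -0.0006]
 [-0.1905 -0.9817 -0.0002]
 [-0.0006  0.0003 -1.    ]] 
shift [ 0.0185 -0.0476  0.095 ] yaw 0.01942769011898804 q [ 0.1906  0.2106 -0.3272  2.0248  0.0847  0.9194 -1.9438] w 0.08578203029345582 F [ 0.3607  0.275  -0.1173]
```

Call:
arm_command(plan="0.009 -0.024 0.02 0;0.0095 -0.0235 0.03 0;0 0 0.03 0;0 0 0.03 0;0 0 0.015 0;0 0 0 0")

```text
clock: 3.22
tcp_pos: [0.5058, 0.0277, 0.0897]
orientation: [3.127, -0.301, -0.003]
contact_force: [-0.3, -0.4, 0.2]
grip_width: 0.0853
gripper_force: 0.0
```

```bash
python3 -c "
from h import *
goto([.506,.028,.061])
p,d=grab('scene','s1'); cv2.imwrite('pics/s1c.png',cv2.resize(p[150:300,220:400,::-1],None,fx=4,fy=4,interpolation=cv2.INTER_CUBIC))"
```

```text
tcp [0.5058 0.0277 0.0897] clock 3.225 
M [[ 0.9816 -0.1907 -0.0019]
 [-0.1907 -0.9816 -0.0001]
 [-0.0018  0.0005 -1.    ]] 
shift [ 0.0002 -0.0003  0.0287] yaw 0.003796966916610245 q [ 0.0745  0.4384 -0.3078  2.064   0.2082  0.6699 -2.1328] w 0.08532476117560756 F [-0.3037 -0.4213  0.2012]
```

View pics/s1c.png

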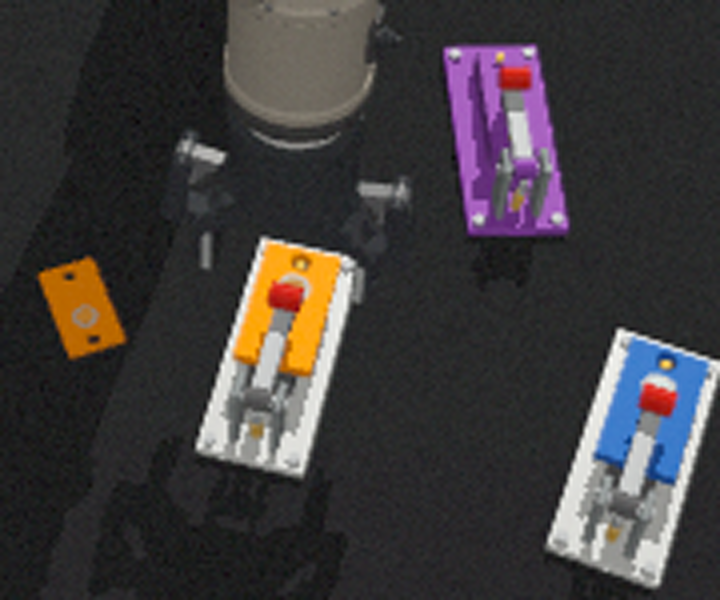

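The fingers straddle the barrel, with pads at about (206,250) and (358,285) in the crop and the barrel at (286,294). I'll descend and pinch.

Call:
arm_command(plan="0 0 0.015 0;0 0 0.0135 0;0 0 0 0")

```text
clock: 3.65
tcp_pos: [0.5054, 0.0278, 0.0607]
orientation: [3.126, -0.303, -0.003]
contact_force: [0.2, 0.3, -0.2]
grip_width: 0.0856
gripper_force: 0.0
```

Call:
arm_command(plan="0 0 0 0;0 0 0 0;0 0 0 0;0 0 0 0;0 0 0 0;0 0 0 0", hand=1, grip_force=20)

```text
clock: 4.4
tcp_pos: [0.5068, 0.0288, 0.0622]
orientation: [-3.126, 0.302, -0.001]
contact_force: [-0.3, 4.3, 4.7]
grip_width: 0.0193
gripper_force: 25.1
```

```bash
python3 -c "
from h import *
goto([.506,.028,.061])
a0=np.arctan2(14,68);A=a0+np.radians(np.r_[np.arange(0,85,6),88])
t=-69.4*np.cos(A);z=69.4*np.sin(A);print(np.c_[np.diff(t),-np.diff(z)].round(1).tolist())"
```

```text
tcp [0.5068 0.0288 0.0622] clock 4.4 
M [[ 0.9815 -0.1914  0.001 ]
 [-0.1914 -0.9815  0.001 ]
 [ 0.0008 -0.0011 -1.    ]] 
shift [-0.0006  0.001   0.0012] yaw -0.03490671620653529 q [ 0.0579  0.4844 -0.2914  2.0772  0.2346  0.6093 -2.1583] w 0.01928513551327365 F [-0.3142  4.2595  4.7354]
[[1.8, -7.0], [2.6, -6.8], [3.3, -6.5], [3.9, -6.1], [4.5, -5.7], [5.1, -5.2], [5.6, -4.6], [6.1, -4.0], [6.5, -3.3], [6.8, -2.6], [7.0, -1.9], [7.2, -1.2], [7.3, -0.4], [7.3, 0.3], [4.8, 0.6]]
```

Call:
arm_command(plan="0.0018 0 -0.007 0;0.0026 0 -0.0068 0;0.0033 0 -0.0065 0;0.0039 0 -0.0061 0;0.0045 0 -0.0057 0;0.0051 0 -0.0052 0")

```text
clock: 5.15
tcp_pos: [0.5254, 0.0251, 0.0982]
orientation: [-3.126, 0.301, 0.006]
contact_force: [-0.7, 6.7, -3.1]
grip_width: 0.0195
gripper_force: 22.5
```

Call:
arm_command(plan="0.0056 0 -0.0046 0;0.0061 0 -0.004 0;0.0065 0 -0.0033 0;0.0068 0 -0.0026 0;0.007 0 -0.0019 0;0.0072 0 -0.0012 0;0.0073 0 -0.0004 0;0.0073 0 0.0003 0;0.0048 0 0.0006 0;0 0 0 0")

```text
clock: 6.4
tcp_pos: [0.5871, 0.0131, 0.1168]
orientation: [-3.125, 0.303, -0.007]
contact_force: [5.4, 4.4, 0.6]
grip_width: 0.0196
gripper_force: 23.7
```

```bash
python3 -c "
from h import *
goto([.506,.028,.061])
n='top'
for n in('scene','top'):
  p,d=grab(n,n+'2')
  for m,a,c in blobs(red(p),10): print(n,c,a,np.median(pts(n,d,m),0))"
```

```text
tcp [0.5871 0.0131 0.1168] clock 6.4 
M [[ 0.9813 -0.1922  0.0044]
 [-0.1922 -0.9814  0.0013]
 [ 0.0041 -0.0021 -1.    ]] 
shift [-0.0827  0.0011  0.0554] yaw -0.08181243097607194 q [ 0.1025  0.5011 -0.2995  1.8659  0.1983  0.7989 -2.0647] w 0.01955644902816133 F [5.3644 4.4266 0.5963]
scene [167.7273 158.6136] 44 [ 0.3146 -0.3203  0.0706]
scene [347.9091 169.1212] 33 [0.3176 0.1764 0.0708]
scene [282.9792 237.0833] 48 [0.5844 0.0126 0.1257]
scene [383.9773 249.5455] 44 [0.5665 0.2544 0.07  ]
top [159.0938 146.3281] 64 [0.5615 0.2507 0.0694]
top [188.6034 260.0862] 58 [0.3127 0.1741 0.0705]
top [418.3167 265.6333] 60 [ 0.3117 -0.3212  0.0715]
```

Call:
arm_command(plan="0 0 0 0;0 0 0 0;0 0 0 0;0 0 0 0;0 0 -0.02 0;0 0 -0.03 0;0 0 -0.03 0;-0.03 0 0 0;-0.03 0 0 0;-0.03 0 0 0;-0.008 0 0 0;0 0 0 0", hand=-1)

```text
clock: 8.0
tcp_pos: [0.4889, 0.0313, 0.1965]
orientation: [3.127, -0.303, 0.001]
contact_force: [0.4, -1.2, -0.2]
grip_width: 0.0854
gripper_force: 0.0
```

```bash
python3 -c "
from h import *
n='top'
for n in('scene','top'):
  p,d=grab(n,n+'3')
  for m,a,c in blobs(red(p),10): print(n,c,a,np.median(pts(n,d,m),0))
  for m,a,c in blobs(orange(p),50):
    v,u=np.nonzero(m); print(n,'or',np.median(pts(n,d,m),0),cv2.minAreaRect((plane(n,np.c_[u,v],.038)[:,:2]*1000).astype(np.float32)))
  cv2.imwrite(f'pics/{n}3c.png',cv2.resize(p[150:300,220:400,::-1],None,fx=4,fy=4,interpolation=cv2.INTER_CUBIC))
goto([.490,.031,.09])"
```

```text
scene [167.7273 158.6136] 44 [ 0.3149 -0.3202  0.0704]
scene [347.8667 169.3333] 30 [0.3176 0.176  0.0705]
scene [283.3265 239.9796] 49 [0.5907 0.0133 0.1245]
scene [384.     249.4773] 44 [0.5665 0.2543 0.0709]
scene or [0.4965 0.0357 0.0387] ((495.09698486328125, 31.841880798339844), (48.42156982421875, 93.25148010253906), 79.11852264404297)
scene or [ 0.4809 -0.1041  0.0068] ((503.1344299316406, -99.879638671875), (67.9767837524414, 37.097755432128906), 24.081398010253906)
top [159.0938 146.3281] 64 [0.5618 0.2508 0.0691]
top [188.5902 260.0656] 61 [0.3127 0.1734 0.0708]
top [418.35 265.65] 60 [ 0.3117 -0.3221  0.0705]
top or [0.6473 0.56   0.0321] ((646.985107421875, 559.0294799804688), (18.032041549682617, 40.33218002319336), 31.252155303955078)
top or [ 0.478  -0.109   0.0059] ((476.922607421875, -104.95599365234375), (67.2108383178711, 37.563297271728516), 24.595109939575195)
tcp [0.4896 0.0312 0.1964] clock 8.1 
M [[ 0.9813 -0.1926  0.0011]
 [-0.1926 -0.9813  0.0002]
 [ 0.001  -0.0004 -1.    ]] 
shift [0.0003 0.0001 0.1064] yaw -0.10707179310401216 q [ 0.1194  0.2562 -0.3584  2.0186  0.1152  0.8847 -2.066 ] w 0.08541188840324607 F [ 0.1031  0.6054 -0.0513]
```

View pics/scene3c.png

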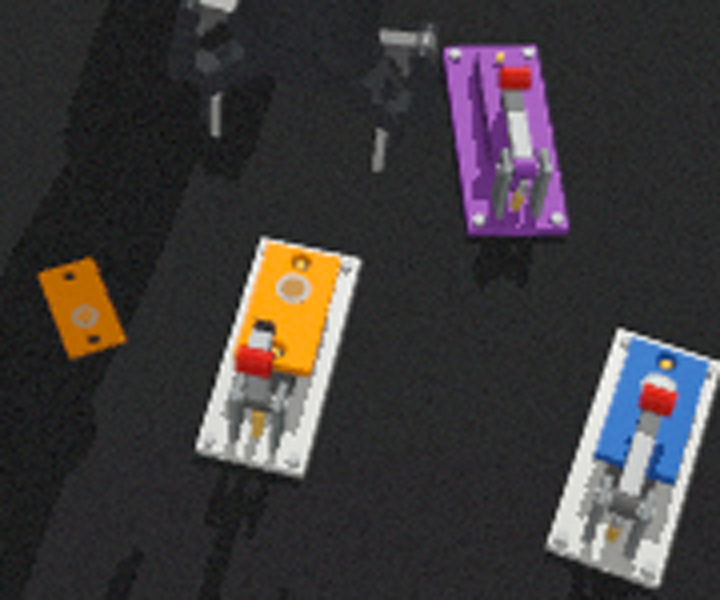

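The finger stands open, with its barrel at crop (254,360) and the top of it at z 0.1245. The plate is unmoved. I'll descend on the plate.

Call:
arm_command(plan="0 0 0.04 0;0 0 0.04 0;0 0 0.04 0;0 0 0.025 0;0 0 0.0135 0;0 0 0 0")

```text
clock: 8.85
tcp_pos: [0.4887, 0.0313, 0.0371]
orientation: [3.127, -0.303, -0.002]
contact_force: [0.5, -0.1, -0.3]
grip_width: 0.0854
gripper_force: 0.0
```

Call:
arm_command(plan="0 0 0 0;0 0 0 0;0 0 0 0;0 0 0 0;0 0 0 0;0 0 0 0", hand=1, grip_force=40)

```text
clock: 9.6
tcp_pos: [0.4894, 0.0315, 0.0389]
orientation: [-3.127, 0.304, -0.003]
contact_force: [-0.9, 0.3, 4.4]
grip_width: 0.0489
gripper_force: 40.6
```

```bash
python3 -c "
from h import *
p,d=grab('scene','s4')
cv2.imwrite('pics/s4c.png',cv2.resize(p[180:280,240:340,::-1],None,fx=6,fy=6,interpolation=cv2.INTER_CUBIC))
goto([.490,.031,.038])"
```

```text
tcp [0.4894 0.0315 0.0389] clock 9.65 
M [[ 0.9813 -0.1924  0.0022]
 [-0.1924 -0.9813  0.0001]
 [ 0.0022 -0.0005 -1.    ]] 
shift [0.0007 0.0003 0.0009] yaw -0.09232064798800366 q [ 0.0412  0.5062 -0.2839  2.1258  0.2679  0.5403 -2.2039] w 0.04879678981989685 F [-0.77    0.1453  5.2349]
```

View pics/s4c.png

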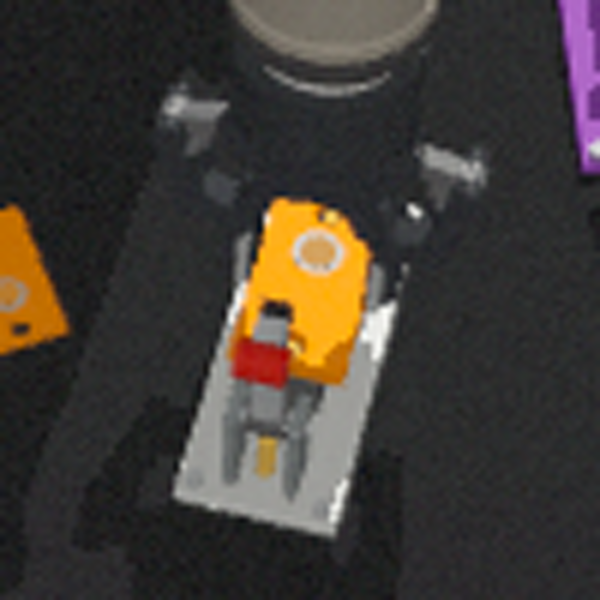

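The plate is gripped at its middle: pads at (243,258) and (375,288) in the crop, opening 49 mm. I'll lift it.

Call:
arm_command(plan="0 0 -0.004 0;0 0 -0.006 0;0 0 -0.01 0;0 0 -0.02 0;0 0 -0.03 0;0 0 -0.03 0;0 0 -0.03 0;0 0 0 0")

```text
clock: 10.65
tcp_pos: [0.4901, 0.0316, 0.1703]
orientation: [-3.126, 0.303, -0.008]
contact_force: [1.2, -0.6, -0.8]
grip_width: 0.0484
gripper_force: 41.7
```

```bash
python3 -c "
from h import *
p,d=grab('scene','s5')
cv2.imwrite('pics/s5c.png',cv2.resize(p[150:300,220:400,::-1],None,fx=4,fy=4,interpolation=cv2.INTER_CUBIC))
for m,a,c in blobs(orange(p),100):
  P=pts('scene',d,m);P=P[abs(P[:,2]-np.median(P[:,2]))<.02];A=np.c_[P[:,:2]-P[:,:2].mean(0),np.ones(len(P))];print(a,np.median(P,0),np.linalg.lstsq(A,P[:,2],rcond=None)[0])
# target for the plate: tray centre; pad grasp is 4-5mm behind the plate centre
u=np.array([np.cos(np.radians(13.2)),np.sin(np.radians(13.2))])
goto(np.r_[np.array([.548,-.266])-.005*u,.15],13.2)"
```

```text
578 [0.5058 0.0275 0.1704] [-0.0077 -0.005   0.1701]
294 [ 0.481  -0.1045  0.007 ] [-0.0027 -0.022   0.0069]
tcp [0.489  0.0314 0.1688] clock 10.7 
M [[ 0.9813 -0.1924  0.0024]
 [-0.1924 -0.9813  0.    ]
 [ 0.0024 -0.0005 -1.    ]] 
shift [0.1105 0.2825 0.0189] yaw -24.29075445641135 q [ 0.1178  0.2936 -0.3618  2.046   0.1409  0.8227 -2.0901] w 0.048635799076884874 F [-0.1463 -0.982  -1.8642]
```

View pics/s5c.png

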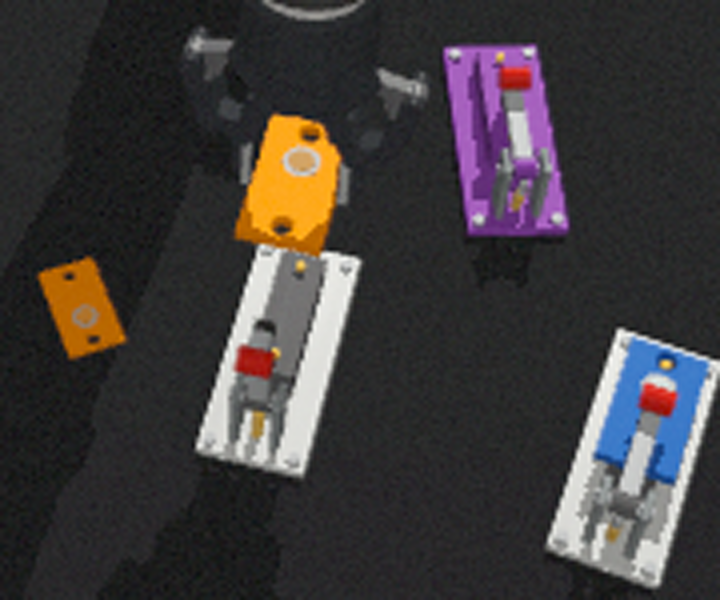

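Plate held level at z 0.17, at crop (290,180), with the stage empty and the finger open. I'll carry it to the tray.

Call:
arm_command(plan="0.0138 0.0353 0 0;0.0138 0.0353 0 0;0.0138 0.0353 0 0;0.0138 0.0353 0 0;0.0138 0.0353 0 0;0.0138 0.0353 0 0;0.0138 0.0353 0 0;0.0138 0.0353 0 0;0 0 0 -8.1;0 0 0 -8.1;0 0 0 -8.1;0 0 0.03 0;0 0 0.03 0;0 0 0 0")

```text
clock: 12.45
tcp_pos: [0.5399, -0.2659, 0.1044]
orientation: [-3.117, -0.362, 0.01]
contact_force: [-1.0, -0.3, -0.6]
grip_width: 0.0489
gripper_force: 41.8
```

```bash
python3 -c "
from h import *
u=np.array([np.cos(np.radians(13.2)),np.sin(np.radians(13.2))])
goto(np.r_[np.array([.548,-.266])-.005*u,.014],13.2)
p,d=grab('scene','s6')
for m,a,c in blobs(orange(p),100): print(np.median(pts('scene',d,m),0))
cv2.imwrite('pics/s6c.png',cv2.resize(p[150:300,110:290,::-1],None,fx=4,fy=4,interpolation=cv2.INTER_CUBIC))"
```

```text
tcp [ 0.5399 -0.2659  0.1044] clock 12.45 
M [[ 0.9734  0.229  -0.0067]
 [ 0.229  -0.9734  0.0029]
 [-0.0058 -0.0043 -1.    ]] 
shift [0.0034 0.0023 0.0903] yaw 0.039903301085473686 q [ 0.5848  0.5439 -0.3056  1.8282  0.2159  0.8093 -1.1699] w 0.04894389700716347 F [-0.9557 -0.3307 -0.6143]
[ 0.5556 -0.2638  0.1043]
[ 0.4803 -0.1051  0.0068]
[0.6828 0.5603 0.0336]
```

View pics/s6c.png

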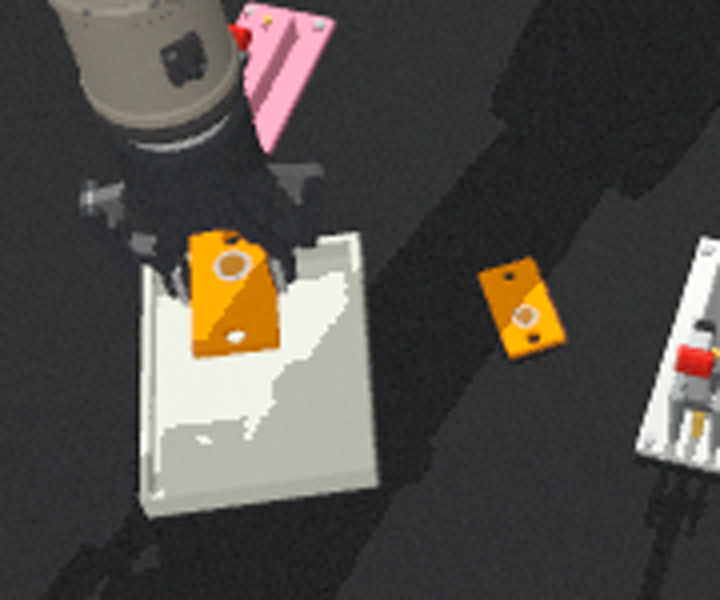

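The plate hangs over the tray at crop (235,290), parallel to its sides. I'll lower it.

Call:
arm_command(plan="0.0035 0.002 0.02 0;0 0 0.025 0;0 0 0.025 0;0 0 0.012 0;0 0 0.003 0;0 0 0 0")

```text
clock: 13.25
tcp_pos: [0.547, -0.2683, 0.0233]
orientation: [3.12, 0.362, 0.001]
contact_force: [0.2, -0.6, -0.0]
grip_width: 0.0488
gripper_force: 41.8
```

Call:
arm_command(plan="0 0 0.002 0;0 0 0.0015 0;0 0 0 0;0 0 0 0")

```text
clock: 13.75
tcp_pos: [0.5465, -0.2681, 0.0193]
orientation: [3.121, 0.362, 0.0]
contact_force: [0.5, 0.4, -0.8]
grip_width: 0.0486
gripper_force: 41.9
```

Call:
arm_command(plan="0 0 0.002 0;0 0 0.001 0;0 0 0 0;0 0 0 0")

```text
clock: 14.25
tcp_pos: [0.5464, -0.2681, 0.0164]
orientation: [3.121, 0.362, -0.0]
contact_force: [-2.0, 0.3, 4.2]
grip_width: 0.0486
gripper_force: 44.6
```

Call:
arm_command(plan="0 0 0.001 0;0 0 0.001 0;0 0 0 0;0 0 0 0")

```text
clock: 14.75
tcp_pos: [0.5464, -0.2682, 0.0163]
orientation: [3.12, 0.361, -0.001]
contact_force: [-7.4, 2.7, 22.9]
grip_width: 0.0485
gripper_force: 54.4
```

It's down: 23 N upward and no further travel. I'll ease off slightly, open partly and rise.

Call:
arm_command(plan="0 0 -0.0015 0;0 0 0 0")

```text
clock: 15.0
tcp_pos: [0.5465, -0.2682, 0.0164]
orientation: [3.12, 0.362, 0.0]
contact_force: [-3.2, 0.2, 8.8]
grip_width: 0.0489
gripper_force: 47.7
```

Call:
arm_command(plan="0 0 0 0;0 0 0 0;0 0 0 0;0 0 0 0;0 0 -0.005 0;0 0 -0.02 0;0 0 -0.04 0;0 0 -0.04 0;0 0 -0.04 0;0 0 0 0", hand=-0.6)

```text
clock: 16.25
tcp_pos: [0.549, -0.269, 0.166]
orientation: [3.116, 0.361, 0.012]
contact_force: [0.2, -0.1, -1.0]
grip_width: 0.0679
gripper_force: 0.0
```

```bash
python3 -c "
from h import *
goto([.548,-.266,.1])
p,d=grab('scene','s7')
for m,a,c in blobs(orange(p),100):
  P=pts('scene',d,m);A=np.c_[P[:,:2]-P[:,:2].mean(0),np.ones(len(P))];print(np.median(P,0),np.linalg.lstsq(A,P[:,2],rcond=None)[0])
for m,a,c in blobs(red(p),10): print('red',np.median(pts('scene',d,m),0))
cv2.imwrite('pics/s7c.png',cv2.resize(p[150:300,110:310,::-1],None,fx=4,fy=4,interpolation=cv2.INTER_CUBIC))"
```

```text
tcp [ 0.549 -0.269  0.166] clock 16.25 
M [[ 0.9735  0.2286  0.0078]
 [ 0.2286 -0.9735 -0.0034]
 [ 0.0068  0.0051 -1.    ]] 
shift [-0.0007 -0.0034  0.066 ] yaw 24.21580005747407 q [ 0.5999  0.4737 -0.3256  1.776   0.1865  0.9134 -1.1457] w 0.06792445575551712 F [ 0.1662 -0.1136 -1.0404]
[ 0.4797 -0.105   0.0068] [ 0.0088 -0.0063  0.0066]
[ 0.5584 -0.2643  0.014 ] [-0.003  -0.0008  0.0138]
[0.683  0.5617 0.034 ] [-0.0053 -0.0363  0.0338]
red [ 0.3157 -0.3186  0.0705]
red [0.3183 0.1769 0.0691]
red [0.5917 0.0142 0.1238]
red [0.5668 0.2543 0.071 ]
```

View pics/s7c.png

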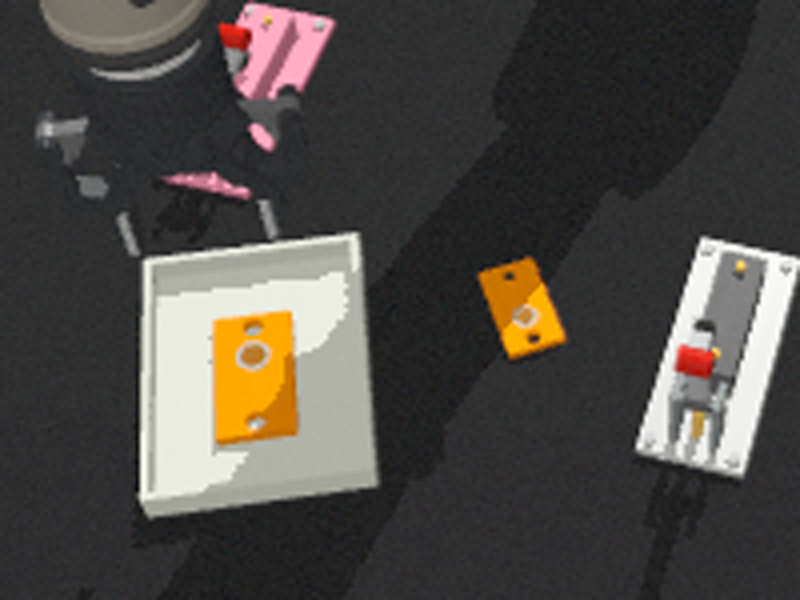

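The plate lies flat in the tray at crop (254,377), with its top at z 0.014 and a tilt below 0.3°. It is released, the finger is still open at crop (694,360), and the robot is clear.

```bash
python3 -c "
from bench import ticket
print(ticket.hand_in())"
```

```text
the job is handed in; nothing more can be done
None
```

The job is handed in (no verdict came back): the last picture showed the orange plate released and flat near the tray's centre, its finger standing open, and I left the blue plate alone.

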